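# Put the brush stand back together and stand the wide brush in it

## Task

Put the brush stand back together: fit the loose metal tube over the wooden plug of the stand and push it fully home, then stand the wide flat brush in the tube, bristles up, its handle end down on the plug. Leave the round brush in its place on the rest, and do not disturb the paint jar, the jar lid, the wooden heart or the pencil.

Things in the scene. Friction and masses are not known exactly. Their poses are not given: they have to be found in the camera images.
- stand: Brush stand, fixed to the table: round wooden foot, 90 mm diameter and 12 mm thick, with an upright wooden plug in its middle, 46 mm diameter, rising 25 mm above the foot (top at 37 mm above the table), its top edge bevelled to 34 mm diameter over the last 6 mm. Origin: centre of the underside; z up.
- stand_seat (a point): On the stand's axis at the top face of the foot (12 mm above the table): the lower end of the tube comes to rest at this height.
- plug_top (a point): Centre of the plug's top face, 37 mm above the table: the handle end of the brush rests here, inside the tube.
- tube: Loose plain aluminium tube, open at both ends, either end may go down: 110 mm long, 56 mm outside and 48 mm inside diameter, wall 4 mm, 0.12 kg; stands upright on the table. Origin: centre of its lower end; z along its axis, up.
- tube_mid (a point): Middle of the tube, on its axis, 55 mm from either end.
- flat_brush: Wide flat paint brush, 205 mm long, 0.07 kg: dark wooden handle with white end, steel ferrule 40 wide, 15 thick, 32 mm long, straw-coloured stiff bristles 38 mm wide. Origin: middle of the ferrule, a good place to grip; x along the brush to the bristles (handle end at -147 mm, bristle tip at +58 mm), y across the width. It starts in a fork of the rest, bristles up 24 degrees from level.
- flat_brush_butt (a point): Centre of the end face of the flat brush's handle, at the start just above the table on the robot's side. The handle is 22 x 16 mm for 67 mm from this end, then 16 x 12 mm up to the ferrule.
- round_brush: Round paint brush with the same handle and 205 mm long, but a round ferrule 21 mm in diameter and pointed round bristles; it leans in the other fork of the rest, 110 mm from the flat brush. To be left there. Origin: middle of its ferrule; x to the bristles.
- rest: Brush rest, fixed: wooden plate 50 x 170 x 8 mm with two steel wire forks 110 mm apart along y, each a U open to the top, 18 mm wide inside, 38 mm outside, saddle 50 mm and prong tips 68 mm above the table. Either fork may hold the flat brush. Origin: centre of the underside; the brushes lie along x, bristles to +x.
- paint_jar: Glass jar of cream paint, 80 mm diameter, 110 mm high, 0.5 kg, bystander. Origin: centre of the underside.
- jar_lid: Copper-coloured jar lid lying flat, 70 mm diameter, 13 mm thick, bystander. Origin: centre of the underside.
- heart: Plywood heart lying flat, about 120 mm, 6 mm thick, bystander.
- pencil: Yellow pencil lying flat, 175 mm long, 7 mm thick, bystander. Origin: about its middle, x along it.

How it is judged:
On the way, in this order (a step that is already met when the one before it is completed fails the run):
1. the tube is pushed fully home over the plug of the stand (horizontal distance between tube_mid and stand_seat below 0.006 m and z of tube_mid in the frame of stand_seat below 0.058 m and angle between the z axis of tube and the z axis of stand, either way round below 0.07 rad), for 0.2 s.
2. the flat brush stands in the tube, bristles up (all of step 1 and angle between flat_brush's own x axis and vertical below 0.5 rad and horizontal distance between flat_brush_butt and stand_seat below 0.025 m and z of flat_brush_butt in the frame of stand_seat below 0.045 m), for 0.2 s.
At the end, for the whole second after the job is handed in: Tube over the plug: upright within 4 deg, axis within 6 mm, lower end within 3 mm of the foot. Flat brush in it, bristles up, within 28 deg of vertical, handle end within 25 mm of the stand's axis and under 45 mm above the foot. Round brush within 30 mm of its start (all of step 2 and distance of round_brush from where it was at the start of the episode below 0.03 m); the robot touches nothing.
It fails at once if the round brush is moved more than 30 mm (distance of round_brush from where it was at the start of the episode above 0.03 m).
It fails at once if the paint jar, jar lid, heart or pencil is moved more than 40 mm (distance of any of paint_jar, jar_lid, heart, pencil from where it was at the start of the episode above 0.04 m).
It also fails if it takes over 61 s, if anything falls off the work surface, if the arm or the gripper's body presses on something with over 40 N, if the wrist force passes 120 N, or if a joint passes its speed limit or range.

## Robot

A 7-joint arm with a two-finger parallel gripper is mounted at the origin on the work surface. World frame = base frame: x ahead of the robot, y to its left, z up, the work surface at z = 0. Lengths are in m, angles in rad, forces in N, time in s.
With the tool pointing down it reaches from about 0.425 to 0.925 m from the base axis. Payload 6.8 kg.
Tool frame: the origin (TCP) lies between the finger pads; the fingertips stand r.tips_ahead ahead of it and the grasp point (between the pads) lies 5 mm behind it (r.tips_ahead is the distance from the TCP to the fingertips, in m); z points along the fingers, y is the line along which they close (so a half turn about z gives the same grasp; the last joint's range is limited). The gripper opens to 85 mm and grips with 20 to 120 N. Pads are 22 mm wide; open, the fingers measure 114 mm over their backs; the gripper's body (76 mm by 85 mm) begins 54 mm behind the grasp point. The pads swing forward as they close: fully open they stand 13 mm farther back than shut.
Start: joints at [1.058, 0.477, 0.022, 1.555, -0.011, 1.109, -0.083], TCP at [0.266, -0.62, 0.213] pointing down, gripper open.
Joint ranges: [-2.96, 2.96], [-0.34, 2.1], [-1.41, 1.46], [0.24, 2.44], [-1.37, 4.51], [0.17, 1.92], [-2.96, 2.96]. Speed limits (rad/s): [2.39, 2.39, 3.14, 3.14, 3.14, 3.14, 3.14].

## Interface

Orientations are given as a rotation vector (axis times angle).
In Python, from bench import r gives the robot as it stands.
- The arm moves only by the tool move_arm, never from a script. Its argument "rows" is one flat list of numbers, 4 for each row, row after row: the shift along the tool's x, y, z in cm, then the turn about the tool's z in degrees. In form: [tx, ty, tz, twist, tx, ty, tz, twist, ...]. A call has 1 to 10 rows; each row is the pose to reach, as a shift and turn from the pose commanded when the call began, along the tool's axes at that moment; what a row does not reach only later rows make up. A row lasts 1/8 s, in which the tool goes at most 62.5 mm and 10.7 degrees, less where a joint would pass 70% of its speed; a pose out of reach is approached as far as the arm can. A call with a gripper value outside its range is refused whole. "fingers" is the opening, from 0 (shut) to 1 (fully open), set as the call begins (left out, the last holds). The fingers move at their own pace and stop on an object; "newtons" is the grip in N (left out, the last holds). Time passes only in rows, so rows that repeat a pose let the fingers close. It gives the time, the measured TCP pose, the force, the opening and the grip force at its end, in the units of the state.
- r.get_obs(): the state, without advancing time (a new reading comes with each control period).
- r.grab_frame(name): name is "scene" or "top" or "wrist"; returns the picture (400x640x3 uint8, blue, green, red); there is no depth.
- r.camera_params(name): a dict with "fx", "fy", "cx", "cy" (pixels), "world_from_camera" (4x4, takes a point from camera to world coordinates). Camera axes: x right, y down, z forward; pixel columns grow to the right and rows downward; lengths in m; the calibration is good to about 2 mm. A picture is of the moment at which its call begins: read the wrist's pose just before it. camera_params takes no time and is no camera call; for the wrist camera it gives the pose at the moment of the call.
- r.hand_in(): hands the job in; it is judged then, once.
The state is a dict: "clock": time; "joints": joint angles; "qvel": joint speeds; "tau": joint torques, N m; "tcp_pos": TCP position; "orientation": TCP orientation; "contact_force": force on the tool from outside, world axes, zero at the start; "moment": the same for the moment, N m; "grip_width": finger opening in m; "gripper_force": force on a finger pad.
Only numpy, scipy, OpenCV 4.12 (cv2) and the standard library are available. Lean on these libraries where they do the work, as an engineer would, in place of code of your own. Each camera call takes 0.05 s, during which the arm holds its last target. There are 200 camera calls.

## Working session

There is one attempt and no reset: what is moved stays moved. The work goes in short steps, Python scripts to look and compute and a tool call to move; the robot and the scene stay as the last step left them, time stands still between calls to the robot, and variables do not carry over. Pictures are saved under pics/ and viewed, at most 10 in all, crops included, and the job is handed in when it is done.

Besides the shell and the picture viewer there is one more tool, called after "Emit:" as name(argument=value, ...) on one line, values as JSON. move_arm: Moves the arm, as the interface text tells. Its arguments: {"type":"object","properties":{"rows":{"type":"array"},"fingers":{"type":"number"},"newtons":{"type":"number"}},"required":["rows"]}

```bash
ls; mkdir -p pics; python3 - <<'E'
from bench import r
import cv2,numpy as np
o=r.get_obs(); print(o, r.tips_ahead)
for n in("scene","top"):
    f=r.grab_frame(n); cv2.imwrite(f"pics/{n}0.png",f)
    p=r.camera_params(n); print(n,p)
E
```

```text
pics
{'clock': 0.0, 'joints': array([ 1.05790587,  0.47781841,  0.02234236,  1.55644751, -0.0114934 ,
        1.10928565, -0.08309231]), 'qvel': array([ 0.00061964,  0.00072751, -0.00067107,  0.00242242,  0.00091566,
        0.00129704, -0.00150765]), 'tau': array([-1.46627863e-03, -5.96459520e+01,  1.60769574e+00, -2.81194246e+01,
        1.25246824e-02,  9.36605124e-03, -8.05015105e-06]), 'tcp_pos': array([ 0.26556929, -0.61988778,  0.21201518]), 'orientation': array([-3.07573369e+00, -6.31203610e-01,  7.97017825e-04]), 'contact_force': array([-0.47712544, -0.4845764 , -0.06076625]), 'moment': array([-0.05583864,  0.01940804,  0.0292448 ]), 'gripper_force': 0.0, 'grip_width': 0.08513524369677523} 0.014
scene {'fx': 373.83935210940825, 'fy': 373.83935210940825, 'cx': 321.284208159252, 'cy': 197.35162780832104, 'world_from_camera': array([[ 0.70483768,  0.49951626, -0.50367385,  0.97932293],
       [ 0.70934449, -0.49045207,  0.50624813, -0.41674267],
       [ 0.00585129, -0.71410103, -0.7000182 ,  0.68803636],
       [ 0.        ,  0.        ,  0.        ,  1.        ]])}
top {'fx': 418.0386846174707, 'fy': 418.0386846174707, 'cx': 322.44143591882863, 'cy': 205.2732051053222, 'world_from_camera': array([[ 0.02562247, -0.98578552,  0.16604336,  0.35497458],
       [-0.99966982, -0.02558799,  0.00234722,  0.01583725],
       [ 0.00193486, -0.16604868, -0.98611566,  1.2025563 ],
       [ 0.        ,  0.        ,  0.        ,  1.        ]])}
```

View pics/scene0.png

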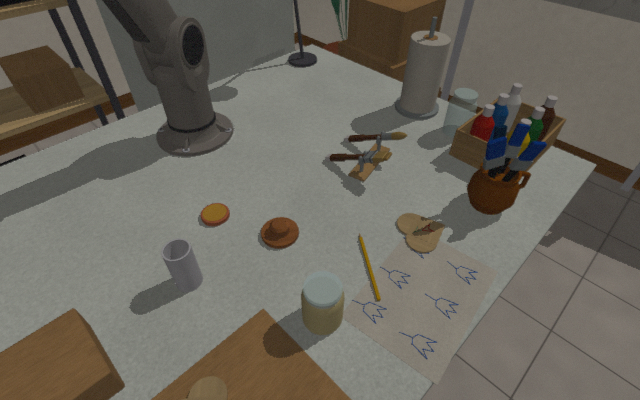

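View pics/top0.png

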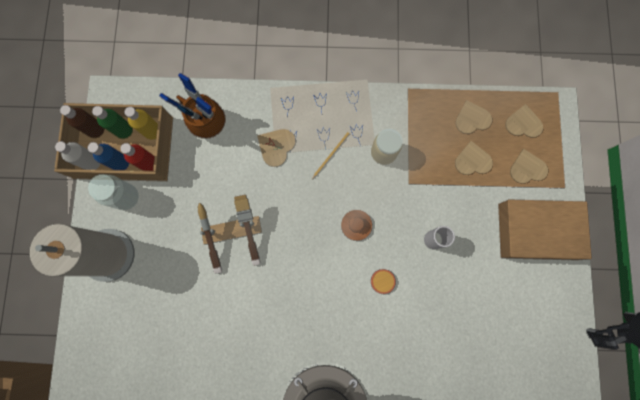

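The scene view shows the tube at (184,265), stand at (280,232), and brushes at (370,150). In the top view the tube is at (440,237), the stand at (357,225), and the flat brush runs from about (242,200) to (255,262). The round brush is left of the flat one, and the lid is at (384,281).

```bash
cat > h.py <<'E'
import numpy as np,cv2
from bench import r
def ray(n,u,v,P=None):
    P=P or r.camera_params(n);T=P["world_from_camera"]
    d=T[:3,:3]@np.array([(u-P["cx"])/P["fx"],(v-P["cy"])/P["fy"],1.]);return T[:3,3],d/np.linalg.norm(d)
def onz(n,u,v,z,P=None):
    c,d=ray(n,u,v,P);return c+d*(z-c[2])/d[2]
def proj(n,p,P=None):
    P=P or r.camera_params(n);T=np.linalg.inv(P["world_from_camera"]);q=T[:3,:3]@np.array(p)+T[:3,3]
    return np.array([P["fx"]*q[0]/q[2]+P["cx"],P["fy"]*q[1]/q[2]+P["cy"]])
def tri(n1,p1,n2,p2,P1=None,P2=None):
    c1,d1=ray(n1,*p1,P1);c2,d2=ray(n2,*p2,P2)
    s=np.linalg.lstsq(np.stack([d1,-d2],1),c2-c1,rcond=None)[0]
    a,b=c1+s[0]*d1,c2+s[1]*d2;return (a+b)/2,np.linalg.norm(a-b)
E
python3 - <<'E'
from h import *
t=cv2.imread("pics/top0.png");s=cv2.imread("pics/scene0.png")
a=cv2.resize(t[190:310,190:460],None,fx=2.96,fy=2.96,interpolation=cv2.INTER_CUBIC)
b=cv2.resize(s[125:305,150:330],None,fx=1.65,fy=1.65,interpolation=cv2.INTER_CUBIC)
c=cv2.resize(s[120:190,320:420],None,fx=4,fy=4,interpolation=cv2.INTER_CUBIC)
im=np.zeros((355+0+245,800,3),np.uint8);im[:355,:799]=a[:355,:799]
c=cv2.resize(c,(350,245));b=cv2.resize(s[195:300,150:305],(362,245),interpolation=cv2.INTER_CUBIC)
im[355:,:350]=c;im[355:,360:722]=b
cv2.imwrite("pics/crop1.png",im)
hs=cv2.cvtColor(t,cv2.COLOR_BGR2HSV)
# brown masks
m=((hs[...,0]<16)&(hs[...,1]>95)).astype(np.uint8)
n,l,st,ce=cv2.connectedComponentsWithStats(m)
for i in range(1,n):
    if st[i,4]>40: print(st[i],ce[i],onz("top",*ce[i],0.012)[:2])
for p in((440,237),(430,240)):print(p,onz("top",*p,0.11),onz("top",*p,0))
E
```

```text
[ 177   95   48   43 1029] [203.27696793 118.17687075] [0.81030698 0.38178106]
[ 65 107  39  31 601] [ 85.08818636 123.37603993] [0.7847379  0.73284034]
[124 143  31  29 548] [141.22080292 158.35948905] [0.68148763 0.55507173]
[342 215  30  25 384] [358.32291667 229.22395833] [ 0.48864219 -0.08572961]
[371 270  24  24 129] [382.25581395 280.98449612] [ 0.34463035 -0.15446824]
(440, 237) [ 0.46271513 -0.29142244  0.11      ] [ 0.47356259 -0.32235775  0.        ]
(430, 240) [ 0.45417794 -0.26510056  0.11      ] [ 0.46416587 -0.29338575  0.        ]
```

View pics/crop1.png

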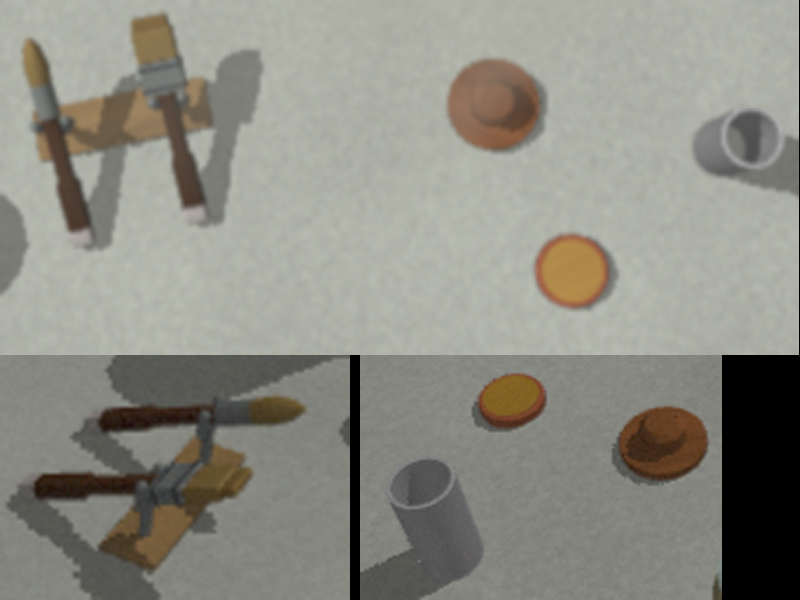

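Crop: the tube rim centre is at top pixel (443.7,236.6) and scene pixel (177,250), and the foot centre at top (357.1,225.2) and scene (279.8,232.7). The flat brush has its butt at top (255.9,262.6) and ferrule at top (244.4,216.4). It sits in the fork nearer the stand.

```bash
python3 - <<'E'
from h import *
P=lambda *a:print(*[np.round(x,4) if not isinstance(x,str) else x for x in a])
P("rim",*tri("top",(443.7,236.6),"scene",(177,250.2)),onz("top",443.7,236.6,.11),onz("scene",177,250.2,.11))
P("tubebot",onz("top",433.2,239.7,0),onz("scene",189.8,277.7,0))
P("foot",*tri("top",(357.1,225.2),"scene",(279.8,232.7)),onz("top",357.1,225.2,.010),onz("scene",279.8,232.7,.010))
b,e1=tri("top",(255.9,262.6),"scene",(328,157.4));f,e2=tri("top",(244.4,216.4),"scene",(370.6,156.6))
P("butt",b,e1,"ferr",f,e2,np.linalg.norm(f-b))
t=cv2.imread("pics/top0.png");s=cv2.imread("pics/scene0.png")
for n,im,(u,v),z in(("top",t,(357,225),.012),("scene",s,(280,232),.012)):
    hs=cv2.cvtColor(im,cv2.COLOR_BGR2HSV);m=((hs[...,1]>70)&((hs[...,0]<18)|(hs[...,0]>170))).astype(np.uint8)
    k,l,st,ce=cv2.connectedComponentsWithStats(m);i=l[v,u];c=cv2.findContours((l==i).astype(np.uint8),0,1)[0][0]
    e=cv2.fitEllipse(cv2.convexHull(c));print(n,e,st[i]);P(onz(n,*e[0],.008))
E
```

```text
rim [ 0.4656 -0.3003  0.1046] 0.005 [ 0.464  -0.3011  0.11  ] [ 0.4719 -0.2993  0.11  ]
tubebot [ 0.4653 -0.3026  0.    ] [ 0.4612 -0.295   0.    ]
foot [ 0.5026 -0.0803  0.0054] 0.0056 [ 0.5004 -0.0823  0.01  ] [ 0.5074 -0.0803  0.01  ]
butt [0.3873 0.2032 0.0105] 0.002 ferr [0.5121 0.2342 0.0661] 0.0064 0.1401
top ((356.45458984375, 224.98538208007812), (29.474342346191406, 30.483280181884766), 120.27973937988281) [342 211  30  30 713]
[ 0.5012 -0.0806  0.008 ]
scene ((279.3929138183594, 232.35166931152344), (31.310020446777344, 38.144527435302734), 81.36181640625) [261 217  38  32 950]
[ 0.5045 -0.0793  0.008 ]
```

Emit:
move_arm(rows=[5,-3,-2,0,11,-7,-4,0,17,-11,-5,0,23,-15,-5,0,28,-19,-5,0,31,-21.5,-5,0,31,-21.5,-5,0,31,-21.5,-5,0,31,-21.5,-5,0])

```text
clock: 1.23
tcp_pos: [0.4649, -0.3027, 0.2628]
orientation: [3.078, 0.627, -0.001]
contact_force: [-0.3, -0.3, -0.2]
grip_width: 0.0851
gripper_force: 0.0
```

```bash
python3 - <<'E'
from h import *
o=r.get_obs();print(o["tcp_pos"],o["orientation"],o["joints"])
p=r.camera_params("wrist");print(p)
f=r.grab_frame("wrist");cv2.imwrite("pics/w1.png",f);np.save("w1.npy",p)
E
```

```text
[ 0.46492184 -0.30267447  0.2627543 ] [ 3.07805677e+00  6.26803209e-01 -1.47467019e-03] [ 0.57812499  0.24082663 -0.1363548   1.77913274  0.03689655  1.12457988
 -0.73930531]
{'fx': 297.4576818976153, 'fy': 297.4576818976153, 'cx': 321.43166789727667, 'cy': 199.0173098220741, 'world_from_camera': array([[ 3.91068873e-01, -8.83173318e-01, -2.58978817e-01,
         5.30624629e-01],
       [-9.20361400e-01, -3.75215004e-01, -1.10220657e-01,
        -2.75619117e-01],
       [ 1.71205625e-04,  2.81457975e-01, -9.59573540e-01,
         4.24415856e-01],
       [ 0.00000000e+00,  0.00000000e+00,  0.00000000e+00,
         1.00000000e+00]])}
```

View pics/w1.png

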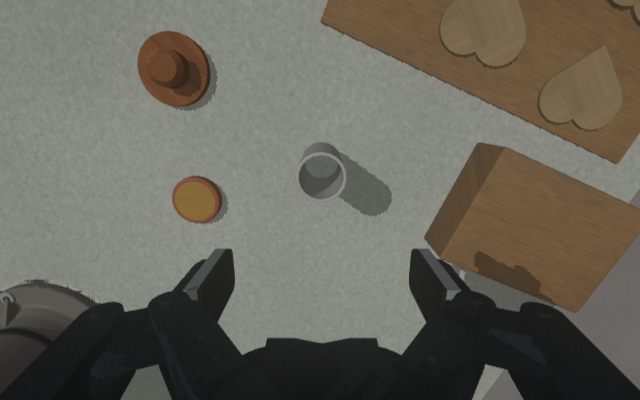

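The wrist view shows the tube rim centred near (322,176), with its base peeking out above at y≈143. The stand foot is at (174,69).

```bash
python3 - <<'E'
from h import *
P=np.load("w1.npy",allow_pickle=True).item();f=cv2.imread("pics/w1.png")
print("rim",onz("wrist",322.3,176,.11,P))
hs=cv2.cvtColor(f,cv2.COLOR_BGR2HSV);m=((hs[...,1]>90)&((hs[...,0]<18)|(hs[...,0]>170))).astype(np.uint8)
k,l,st,ce=cv2.connectedComponentsWithStats(m)
for u,v,z in((166,69,.010),(196,200,.011)):
    i=l[v,u];c=cv2.findContours((l==i).astype(np.uint8),0,1)[0][0];e=cv2.fitEllipse(cv2.convexHull(c));print(e,st[i],onz("wrist",*e[0],z,P))
# rim: bright ring
g=f[130:215,280:365];print()
g=cv2.cvtColor(g,cv2.COLOR_BGR2GRAY)
for v in (30,40,46,55): print(v+130,g[v,10:75].tolist())
print(g[5:80,42].tolist())
T=P["world_from_camera"]
E
```

```text
rim [ 0.46991156 -0.30249128  0.11      ]
((173.11241149902344, 68.34111785888672), (67.4622573852539, 78.83441925048828), 141.5471649169922) [ 138   31   72   75 4198] [ 0.5053812  -0.07917018  0.01      ]Traceback (most recent call last):
  File "<stdin>", line 7, in <module>
cv2.error: OpenCV(4.12.0) /io/opencv/modules/imgproc/src/shapedescr.cpp:361: error: (-201:Incorrect size of input array) There should be at least 5 points to fit the ellipse in function 'fitEllipseNoDirect'
```

Emit:
move_arm(rows=[0.4,0,5,0,0.4,0,10,0,0.4,0,14,0,0.4,0,16.5,0,0.4,0,17.8,0,0.4,0,17.8,0,0.4,0,17.8,0])

```text
clock: 2.15
tcp_pos: [0.4705, -0.3, 0.0861]
orientation: [3.076, 0.63, 0.002]
contact_force: [0.5, 0.0, 0.1]
grip_width: 0.0854
gripper_force: 0.0
```

Emit:
move_arm(rows=[0,0,0,0,0,0,0,0,0,0,0,0,0,0,0,0,0,0,0,0,0,0,0,0], fingers=0, newtons=40)

```text
clock: 2.9
tcp_pos: [0.4705, -0.2997, 0.0865]
orientation: [3.076, 0.631, 0.002]
contact_force: [-1.6, 0.8, 8.8]
grip_width: 0.0523
gripper_force: 40.1
```

Emit:
move_arm(rows=[0,0,-2,0,0,0,-5,0,0,0,-8,0,0,0,-8,0,0,0,-8,0])

```text
clock: 3.52
tcp_pos: [0.4692, -0.2989, 0.1644]
orientation: [-3.077, -0.632, 0.001]
contact_force: [-0.9, -0.3, -2.4]
grip_width: 0.0518
gripper_force: 42.0
```

```bash
python3 - <<'E'
from h import *
o=r.get_obs();print(o["tcp_pos"],o["grip_width"],o["contact_force"])
p=r.camera_params("wrist");np.save("w2.npy",p)
f=r.grab_frame("wrist");cv2.imwrite("pics/w2.png",f)
s=r.grab_frame("scene");cv2.imwrite("pics/s2.png",s)
a=f[150:400,180:470];b=s[130:380,100:300]
a=cv2.resize(a,None,fx=1.5,fy=1.5,interpolation=cv2.INTER_CUBIC);b=cv2.resize(b,None,fx=1.5,fy=1.5,interpolation=cv2.INTER_CUBIC)
cv2.imwrite("pics/c2.png",np.hstack([a,b]))
E
```

```text
[ 0.46924309 -0.29892328  0.16441006] 0.05181910379029269 [-0.86379948 -0.25879262 -2.38766426]
```

View pics/c2.png

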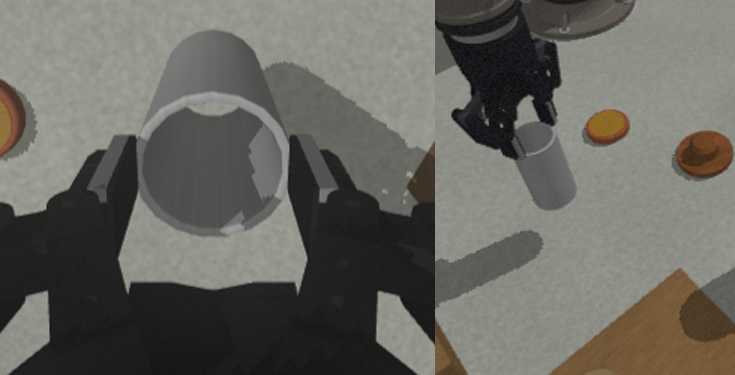

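The tube is held and lifted. The rim centre is at full-frame pixel (322,259), and the tube's far bottom edge is at (321,170).

```bash
python3 - <<'E'
from h import *
from scipy.spatial.transform import Rotation as R
P=np.load("w2.npy",allow_pickle=True).item();P1=np.load("w1.npy",allow_pickle=True).item()
o=r.get_obs();Rt=R.from_rotvec(o["orientation"]).as_matrix();t=o["tcp_pos"]
print("Rt",Rt.round(3))
c=onz("wrist",322,259.3,t[2]+.0235,P);print("rim",c,"in tool",Rt.T@(c-t))
# far/near/left/right rim check
for u,v in((180+137/1.5,150+160/1.5),(180+289/1.5,150+160/1.5),(180+211/1.5,150+93/1.5),(180+215/1.5,150+236/1.5)):
    q=onz("wrist",u,v,t[2]+.0235,P);print(Rt.T@(q-c))
b=c+Rt@np.array([0.028,0,.11]);print("pred far bottom px",proj("wrist",b,P))
print(np.linalg.norm(Rt@[0,0,1]-np.array([0,0,-1])))
s=cv2.imread("pics/w1.png");print("stand via w1",onz("wrist",173.1,68.3,.009,P1))
E
```

```text
Rt [[ 0.919  0.394 -0.002]
 [ 0.394 -0.919  0.001]
 [-0.001 -0.002 -1.   ]]
rim [ 0.4677154  -0.30077688  0.18725676] in tool [-0.00197176  0.00139376 -0.02349973]
[ 1.49535124e-03 -2.61273209e-02  4.53505502e-05]
[ 1.51278615e-03  2.61191863e-02 -4.97173929e-05]
[ 2.58122337e-02 -6.70511173e-04 -3.63782549e-05]
[-2.89670057e-02  7.41207500e-04  4.08448779e-05]
pred far bottom px [321.62873515 167.7009842 ]
0.0023304160111580863
stand via w1 [ 0.50536175 -0.0786686   0.009     ]
```

Emit:
move_arm(rows=[2,-3,-0.5,0,5,-7.5,-0.5,0,8,-12.5,-0.5,0,10.5,-16.5,-0.5,0,12.1,-18.9,-0.5,0,12.1,-18.9,-0.5,0,12.1,-18.9,-0.5,0,12.1,-18.9,-0.5,0])

```text
clock: 4.62
tcp_pos: [0.5062, -0.0793, 0.1696]
orientation: [3.078, 0.628, -0.001]
contact_force: [-0.4, 0.6, -1.8]
grip_width: 0.0517
gripper_force: 42.1
```

```bash
python3 - <<'E'
from h import *
o=r.get_obs();print(o["tcp_pos"],o["grip_width"],o["contact_force"],o["orientation"])
p=r.camera_params("wrist");np.save("w3.npy",p)
f=r.grab_frame("wrist");cv2.imwrite("pics/w3.png",f)
s=r.grab_frame("scene");cv2.imwrite("pics/s3.png",s);q=r.grab_frame("top");cv2.imwrite("pics/t3.png",q)
a=f[110:320,190:450];b=s[150:270,220:330];c=q[190:260,320:390]
a=cv2.resize(a,(495,400),interpolation=cv2.INTER_CUBIC);b=cv2.resize(b,(300,327),interpolation=cv2.INTER_CUBIC);c=cv2.resize(c,(270,270),interpolation=cv2.INTER_CUBIC)
im=np.zeros((600,800,3),np.uint8);im[:400,:495]=a;im[:327,500:]=b;im[330:,500:770]=c
cv2.imwrite("pics/c3.png",im)
E
```

```text
[ 0.50615494 -0.07926641  0.16960047] 0.051696574238214825 [-0.40080318  0.61675905 -1.77597158] [ 3.07799035e+00  6.27938317e-01 -1.42559571e-03]
```

View pics/c3.png

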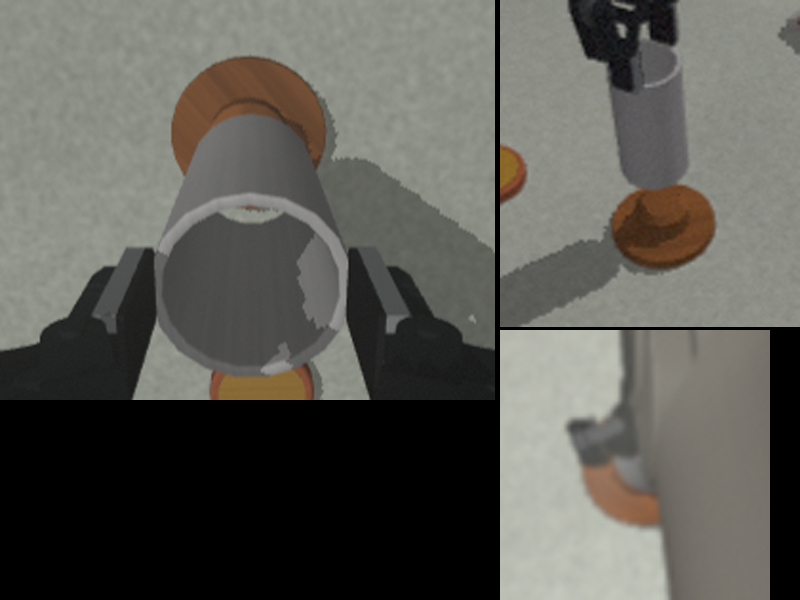

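Wrist: the foot spans u 280–361 with its far edge at v≈140. The tube's bottom far edge is at (320,169), and the rim spans u 271–373. The scene view shows the tube just above the stand, and the top view is blocked by the arm.

```bash
python3 - <<'E'
from h import *
from scipy.spatial.transform import Rotation as R
P=np.load("w3.npy",allow_pickle=True).item();o=r.get_obs();Rt=R.from_rotvec(o["orientation"]).as_matrix();t=o["tcp_pos"]
f=cv2.imread("pics/w3.png");hs=cv2.cvtColor(f,cv2.COLOR_BGR2HSV)
m=((hs[...,1]>90)&((hs[...,0]<18)|(hs[...,0]>170))).astype(np.uint8)
k,l,st,ce=cv2.connectedComponentsWithStats(m);i=l[150,320];c=cv2.findContours((l==i).astype(np.uint8),0,1)[0]
c=max(c,key=len)[:,0].astype(float);print(st[i])
L=lambda u,v,z:Rt.T@(onz("wrist",u,v,z,P)-t)
up=c[c[:,1]<175]; q=np.array([L(u,v,.012) for u,v in up])[:,:2]
q=q[q[:,0]>q[:,0].max()-.04]
# outer arc: keep extremal points by circle fit R=45
from scipy.optimize import least_squares
hull=cv2.convexHull(up.astype(np.int32))[:,0]; q=np.array([L(u,v,.012) for u,v in hull])[:,:2]
q=q[np.array([v<174 for u,v in hull])]
s=least_squares(lambda a:np.hypot(*(q-a).T)-.045,[0,0],loss="soft_l1",f_scale=.001);print("foot in tool",s.x,np.abs(s.fun).max())
for dz in(.0235,.018,.013):
    pts=[L(190+u/1.904,110+v/1.904,t[2]+dz)[:2] for u,v in((155,278),(349,278),(249,194),(252,375))]
    print("rim",dz,np.round(pts,4),"tube bottom far",L(320.2,169.3,t[2]+dz-.11)[:2])
S="scene"
# scene: tube bottom ellipse & rim edges
print("scene rim",onz(S,220+(612+686-1000)/2*110/300,150+64*110/300,t[2]+.0235),onz(S,220+(612+686-1000)/2*110/300,150+64*110/300,t[2]+.015))
E
```

```text
[ 280  140   81   61 2530]
foot in tool [-0.00295177 -0.00042372] 0.0004750612348358024
rim 0.0235 [[-0.0002 -0.0244]
 [-0.0003  0.0278]
 [ 0.0236  0.0009]
 [-0.0307  0.0017]] tube bottom far [0.02405495 0.00018402]
rim 0.018 [[-0.003  -0.0254]
 [-0.0031  0.0288]
 [ 0.0217  0.0009]
 [-0.0347  0.0017]] tube bottom far [0.0230233 0.0001602]
rim 0.013 [[-0.0056 -0.0263]
 [-0.0057  0.0298]
 [ 0.02    0.0009]
 [-0.0384  0.0017]] tube bottom far [0.02208545 0.00013854]
scene rim [ 0.50852188 -0.07768002  0.1933914 ] [ 0.50043162 -0.07185356  0.1848914 ]
```

Emit:
move_arm(rows=[0.1,-0.1,2,0,0.1,-0.1,4,0,0.1,-0.1,4.4,0,0.1,-0.1,4.7,0,0.1,-0.1,5.0,0,0.1,-0.1,5.3,0,0.1,-0.1,5.5,0,0.1,-0.1,5.5,0])

```text
clock: 5.78
tcp_pos: [0.507, -0.0765, 0.1149]
orientation: [-3.077, -0.631, 0.0]
contact_force: [0.6, 0.2, -1.9]
grip_width: 0.052
gripper_force: 42.2
```

Emit:
move_arm(rows=[0,0,0.3,0,0,0,0.6,0,0,0,0.9,0,0,0,1.2,0,0,0,1.4,0,0,0,1.6,0,0,0,1.6,0])

```text
clock: 6.65
tcp_pos: [0.5071, -0.0765, 0.0989]
orientation: [3.077, 0.631, -0.0]
contact_force: [-1.0, -0.6, -2.0]
grip_width: 0.0519
gripper_force: 42.2
```

Emit:
move_arm(rows=[0,0,0.1,0,0,0,0.2,0,0,0,0.3,0,0,0,0.4,0,0,0,0.5,0,0,0,0.5,0])

```text
clock: 7.4
tcp_pos: [0.5092, -0.0763, 0.0984]
orientation: [3.076, 0.631, 0.006]
contact_force: [-10.5, 1.0, 37.8]
grip_width: 0.0517
gripper_force: 50.2
```

Emit:
move_arm(rows=[0,0,-0.3,0,0,0,-0.3,0])

```text
clock: 7.65
tcp_pos: [0.5081, -0.0766, 0.0986]
orientation: [3.077, 0.631, 0.003]
contact_force: [-2.5, -0.3, 14.5]
grip_width: 0.0515
gripper_force: 45.7
```

Emit:
move_arm(rows=[0,0,0,0,0,0,0,0,0,0,0,0,0,0,0,0,0,0,-3,0,0,0,-8,0,0,0,-13,0,0,0,-16,0,0,0,-16,0], fingers=1)

```text
clock: 8.78
tcp_pos: [0.5087, -0.0765, 0.2595]
orientation: [3.076, 0.631, 0.008]
contact_force: [-0.2, -0.1, -0.9]
grip_width: 0.086
gripper_force: 0.0
```

```bash
python3 - <<'E'
from h import *
from scipy.spatial.transform import Rotation as R
o=r.get_obs();t=o["tcp_pos"];Rt=R.from_rotvec(o["orientation"]).as_matrix()
print(t,o["joints"])
for n in("top","scene","wrist"):cv2.imwrite(f"pics/{n}4.png",r.grab_frame(n));np.save(f"{n}4.npy",r.camera_params(n))
# go to above brush ferrule, tool x along brush azimuth
b,f=np.array([.3873,.2032]),np.array([.5121,.2342]);az=np.arctan2(*(f-b)[::-1]);print("az",np.degrees(az),"tool az",np.degrees(np.arctan2(Rt[1,0],Rt[0,0])))
g=np.array([*f,t[2]]);print(Rt.T@(g-t))
E
```

```text
[ 0.5087054  -0.07654468  0.25951277] [ 0.25530281  0.17918403 -0.25814874  1.86783269  0.05186174  1.09576083
 -1.1885479 ]
az 13.949791961277056 tool az 23.18438190999476
[ 1.25456678e-01 -2.84313864e-01 -1.70763671e-04]
```

Emit:
move_arm(rows=[2,-4,0,2,4,-9,0,5,6.5,-14.5,0,8,9,-20,0,9,11.5,-25,0,9,12.5,-28.4,0,9,12.5,-28.4,0,9,12.5,-28.4,0,9])

```text
clock: 9.93
tcp_pos: [0.5099, 0.2325, 0.2557]
orientation: [3.116, 0.387, -0.003]
contact_force: [-0.3, -0.1, -0.2]
grip_width: 0.085
gripper_force: 0.0
```

```bash
python3 - <<'E'
from h import *
o=r.get_obs();print(o["tcp_pos"],o["orientation"],o["joints"])
np.save("w5.npy",r.camera_params("wrist"));f=r.grab_frame("wrist");cv2.imwrite("pics/w5.png",f)
q=r.grab_frame("top");cv2.imwrite("pics/t5.png",q)
w=cv2.imread("pics/wrist4.png")
im=np.zeros((600,800,3),np.uint8)
a=f[30:330,170:470];im[:500,:500]=cv2.resize(a,(500,500),interpolation=cv2.INTER_CUBIC)
im[:300,500:]=cv2.resize(w[90:310,210:430],(300,300));im[300:,500:]=cv2.resize(q[195:255,325:385],(300,300),interpolation=cv2.INTER_CUBIC)
cv2.imwrite("pics/c5.png",im)
E
```

```text
[0.50990894 0.23250721 0.25565681] [ 3.11626019  0.38694833 -0.00342387] [-0.18883536  0.28358852 -0.42746418  1.75794526  0.12886228  1.13021385
 -1.98035436]
```

View pics/c5.png

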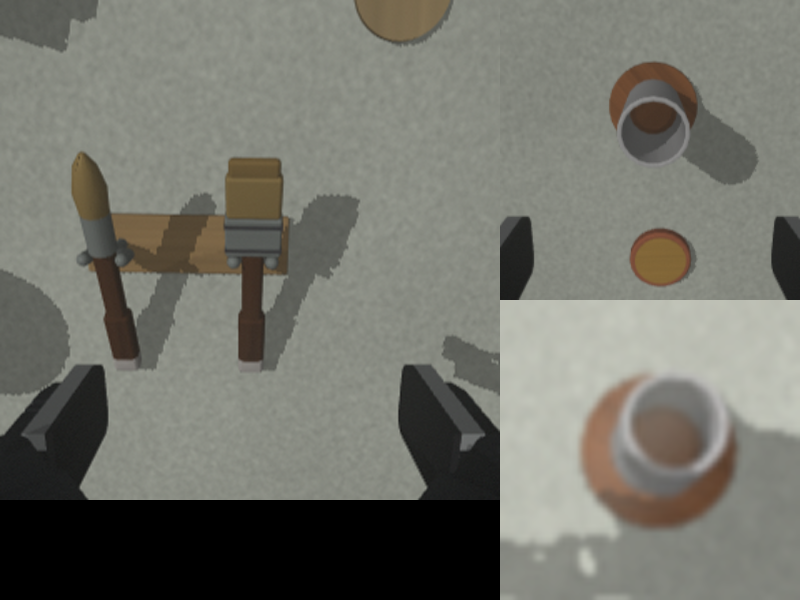

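The tube sits on the plug, with the foot ring visible all round. The flat brush's ferrule is at wrist pixel (321.8,172) and its butt at (320,249), well aligned with the tool's x axis.

```bash
python3 - <<'E'
from h import *
from scipy.spatial.transform import Rotation as R
P=np.load("w5.npy",allow_pickle=True).item();o=r.get_obs();t=o["tcp_pos"];Rt=R.from_rotvec(o["orientation"]).as_matrix()
px=lambda u,v:(170+u/1.6667,30+v/1.6667)
C=r.camera_params("top")
fe,e=tri("wrist",px(253,237),"top",(244.4,216.4),P,C);bu,e2=tri("wrist",px(250,365),"top",(255.9,262.6),P,C);ti,e3=tri("wrist",px(254,165),"top",(190+150/2.96,190+18/2.96),P,C)
for n,p,e in(("fer",fe,e),("butt",bu,e2),("tip",ti,e3)):print(n,p.round(4),e,(Rt.T@(p-t)).round(4))
for z in(.07,.078):
  p=onz("wrist",*px(253,237),z,P);print(p,(Rt.T@(p-t)).round(4))
p=onz("wrist",*px(251,365),.012,P);print(p,(Rt.T@(p-t)).round(4))
E
```

```text
fer [0.5106 0.2318 0.0631] 0.0013624051484477176 [0.0004 0.     0.1932]
butt [0.3866 0.2025 0.0101] 6.150672437010021e-06 [-0.1269 -0.0017  0.2464]
tip [0.5624 0.2426 0.0832] 0.0021107422277766696 [0.0532 0.0021 0.173 ]
[0.51236898 0.23159968 0.07      ] [0.0021 0.0006 0.1863]
[0.51391093 0.23200724 0.078     ] [0.0036 0.0006 0.1783]
[0.3877596  0.20183687 0.012     ] [-0.126  -0.0008  0.2444]
```

Emit:
move_arm(rows=[0.6,0,5,0,0.6,0,10,0,0.6,0,14,0,0.6,0,16.5,0,0.6,0,18,0,0.6,0,18.6,0,0.6,0,18.6,0])

```text
clock: 10.9
tcp_pos: [0.5164, 0.2351, 0.0714]
orientation: [-3.118, -0.387, -0.001]
contact_force: [0.5, 0.5, 0.5]
grip_width: 0.0849
gripper_force: 0.0
```

Emit:
move_arm(rows=[0,0,0,0,0,0,0,0,0,0,0,0,0,0,0,0,0,0,0,0,0,0,0,0,0,0,0,0], fingers=0, newtons=20)

```text
clock: 11.78
tcp_pos: [0.516, 0.2352, 0.071]
orientation: [3.117, 0.388, -0.0]
contact_force: [0.3, -0.2, -0.5]
grip_width: -0.0001
gripper_force: 0.0
```

```bash
python3 - <<'E'
from h import *
f=r.grab_frame("wrist");s=r.grab_frame("scene");q=r.grab_frame("top");cv2.imwrite("pics/s6.png",s)
im=np.zeros((600,800,3),np.uint8)
im[:400,:440]=cv2.resize(f[:,100:540],(440,400));im[:360,440:]=cv2.resize(s[90:190,310:410],(360,360),interpolation=cv2.INTER_CUBIC)
im[360:,440:680]=cv2.resize(q[190:270,190:270],(240,240),interpolation=cv2.INTER_CUBIC)
cv2.imwrite("pics/c6.png",im)
E
```

```text
(no output)
```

View pics/c6.png

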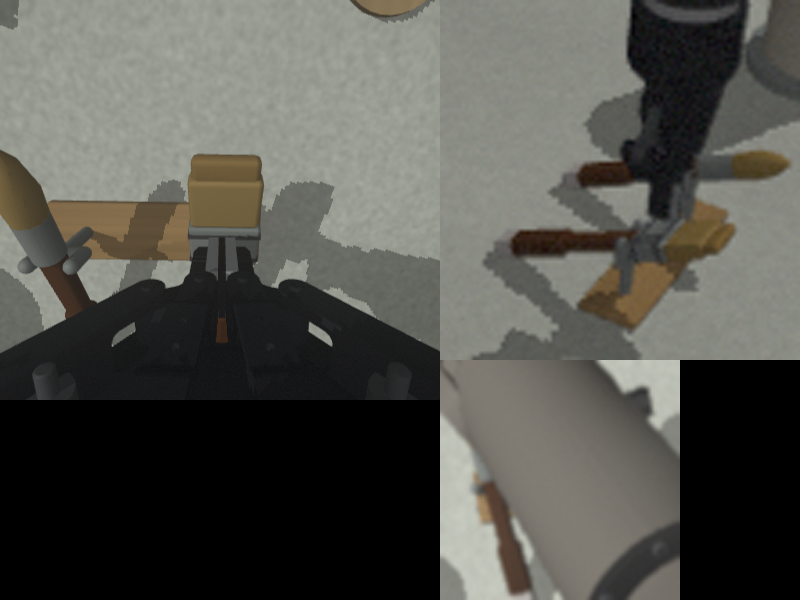

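The fingers shut without the brush: the ferrule (full-frame u 288–362, v 228–262) is still in its fork below or ahead of the pads. I'll work out its depth from the known 40 mm width.

```bash
python3 - <<'E'
from h import *
from scipy.spatial.transform import Rotation as R
o=r.get_obs();t=o["tcp_pos"];Rt=R.from_rotvec(o["orientation"]).as_matrix();P=r.camera_params("wrist");T=P["world_from_camera"]
def atd(u,v,d,P): 
    q=np.array([(u-P["cx"])/P["fx"]*d,(v-P["cy"])/P["fy"]*d,d]);T=P["world_from_camera"];return T[:3,:3]@q+T[:3,3]
for u,v,w,L in((325,245,73,.04),(326,228,73,.04),(326,262,71.5,.04)):
    p=atd(u,v,P["fx"]*L/w,P);print(p.round(4),(Rt.T@(p-t)).round(4))
for q in((.011,0,.014),(-.011,0,.014),(0,0,.014),(0,0,0)):print(q,proj("wrist",t+Rt@np.array(q),P))
# earlier view
P5=np.load("w5.npy",allow_pickle=True).item()
px=lambda u,v:(170+u/1.6667,30+v/1.6667)
print(atd(*px(253,237),P5["fx"]*.04/(57/1.6667),P5))
E
```

```text
[0.5178 0.2328 0.0833] [ 0.0011  0.0028 -0.0124]
[0.5266 0.2344 0.0807] [ 0.0101  0.0034 -0.0098]
[0.5076 0.2296 0.0829] [-0.0095  0.0034 -0.0119]
(0.011, 0, 0.014) [320.0713942  212.36285235]
(-0.011, 0, 0.014) [320.11409208 244.69895793]
(0, 0, 0.014) [320.09309236 228.7953788 ]
(0, 0, 0) [319.98747589 237.74742687]
[0.51326335 0.23183608 0.07464016]
```

Emit:
move_arm(rows=[0,0,0,0,0,0,0,0,0,0,0,0,0,0,0,0,0,0,0,0,0,0,0,0,0,0,-4,0,0,0,-8,0,0,0,-8,0,0,0,-8,0], fingers=1)

```text
clock: 13.18
tcp_pos: [0.5157, 0.2349, 0.1506]
orientation: [3.117, 0.388, -0.001]
contact_force: [0.3, -0.1, 0.6]
grip_width: 0.0857
gripper_force: 0.0
```

```bash
python3 - <<'E'
from h import *
from scipy.spatial.transform import Rotation as R
o=r.get_obs();t=o["tcp_pos"];Rt=R.from_rotvec(o["orientation"]).as_matrix();P=r.camera_params("wrist");np.save("w7.npy",P)
f=r.grab_frame("wrist");cv2.imwrite("pics/w7.png",f);s=r.grab_frame("scene");cv2.imwrite("pics/s7.png",s)
print(t,o["contact_force"])
for q in((.011,.04,.014),(.011,-.04,.014)):print(proj("wrist",t+Rt@np.array(q),P))
im=np.zeros((600,800,3),np.uint8);im[:600,:600]=cv2.resize(f[60:360,170:470],(600,600),interpolation=cv2.INTER_CUBIC)
im[:400,600:]=cv2.resize(s[120:190,325:360],(200,400));im[:,600:]=0
im[:200,600:]=cv2.resize(s[115:195,320:400],(200,200),interpolation=cv2.INTER_CUBIC);s0=cv2.imread("pics/scene0.png")
im[200:400,600:]=cv2.resize(s0[115:195,320:400],(200,200),interpolation=cv2.INTER_CUBIC)
cv2.imwrite("pics/c7.png",im)
E
```

```text
[0.51568742 0.23491894 0.1505875 ] [ 0.31170953 -0.11648381  0.57530427]
[384.16565038 212.37014713]
[255.89833937 212.3663974 ]
```

View pics/c7.png

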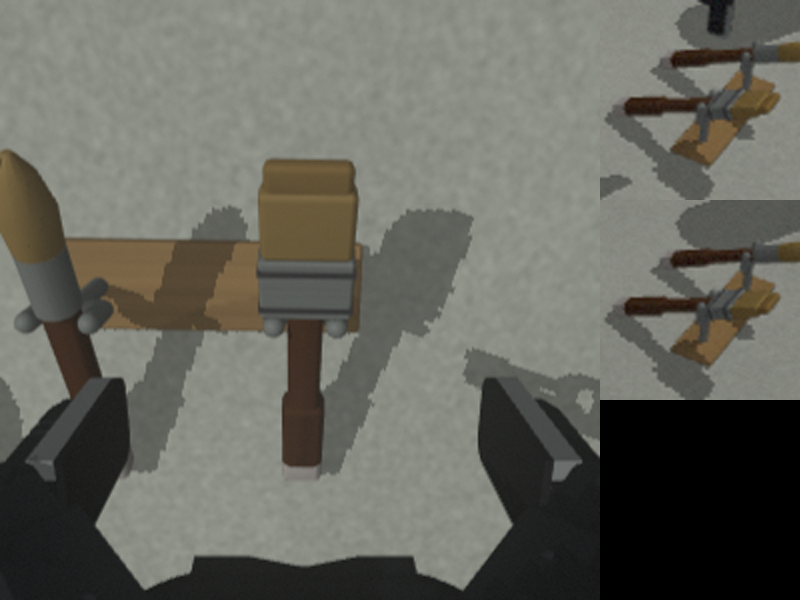

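The brush is unmoved. The open fingertips appear at full-frame (232,249) and (410,249), higher than assumed. I'll compute their true position in the tool frame.

```bash
python3 - <<'E'
from h import *
from scipy.spatial.transform import Rotation as R
o=r.get_obs();t=o["tcp_pos"];Rt=R.from_rotvec(o["orientation"]).as_matrix();P=np.load("w7.npy",allow_pickle=True).item()
T=P["world_from_camera"]
print("cam in tool",Rt.T@(T[:3,3]-t),"\n",(Rt.T@T[:3,:3]).round(3))
def atd(u,v,d): return Rt.T@(T[:3,:3]@np.array([(u-P["cx"])/P["fx"]*d,(v-P["cy"])/P["fy"]*d,d])+T[:3,3]-t)
print("tips",atd(232,249,.142),atd(410,249,.142))
for n,u,v,w,L in(("ferr",306,290,95,.04),("handleend",301,468,36,.022),("thin",305,350,32,.016)):
    d=P["fx"]*L/(w/2);q=atd(170+u/2,60+v/2,d);print(n,q,t+Rt@q)
print("prongs",[onz("wrist",170+u/2,60+326/2,.068,P).round(4) for u in(275,337)])
# top-face intersection of known brush plane: ferrule centre assumed height .075
print(onz("wrist",323,205,.075,P), Rt.T@(onz("wrist",323,205,.075,P)-t))
E
```

```text
cam in tool [ 0.07128519  0.00084924 -0.16267919] 
 [[-0.    -0.96  -0.279]
 [ 1.    -0.    -0.   ]
 [ 0.    -0.279  0.96 ]]
tips [ 0.00878092 -0.04189456 -0.03297881] [ 0.00876977  0.04307887 -0.03295076]
ferr [-0.00340057  0.00208121  0.07647186] [0.51225418 0.23176516 0.07330828]
handleend [-0.14157581 -0.00042194  0.15408915] [ 0.37753145  0.20022309 -0.00400919]
thin [-0.04621419  0.00181118  0.11294725] [0.47060984 0.22148798 0.03692612]
prongs [array([0.4913, 0.2404, 0.068 ]), array([0.4979, 0.2141, 0.068 ])]
[0.51276791 0.23190513 0.075     ] [-0.00287189  0.00207248  0.07477898]
```

Emit:
move_arm(rows=[0.5,0.2,4,0,0.5,0.2,8,0,0.5,0.2,9.5,0,0.5,0.2,10.5,0,0.5,0.2,11.2,0,0.5,0.2,11.7,0,0.5,0.2,11.7,0])

```text
clock: 14.15
tcp_pos: [0.5216, 0.2346, 0.0343]
orientation: [-3.117, -0.388, -0.001]
contact_force: [0.2, -0.8, -0.4]
grip_width: 0.0855
gripper_force: 0.0
```

Emit:
move_arm(rows=[0,0,0,0,0,0,0,0,0,0,0,0,0,0,0,0,0,0,0,0,0,0,0,0], fingers=0, newtons=20)

```text
clock: 14.9
tcp_pos: [0.5215, 0.2346, 0.0342]
orientation: [-3.117, -0.388, -0.001]
contact_force: [0.3, -0.3, 2.4]
grip_width: 0.0392
gripper_force: 25.7
```

Emit:
move_arm(rows=[0,0,-1,0,0,0,-3,0,0,0,-6,0,0,0,-10,0,0,0,-12,0,0,0,-12,0,0,0,-12,0])

```text
clock: 15.78
tcp_pos: [0.5209, 0.2341, 0.1536]
orientation: [3.117, 0.388, -0.001]
contact_force: [-0.3, 0.1, -0.7]
grip_width: 0.0395
gripper_force: 25.4
```

```bash
cat >> h.py <<'E'
def dark(im,box):
    x0,y0,x1,y1=box;c=im[y0:y1,x0:x1];hs=cv2.cvtColor(c,cv2.COLOR_BGR2HSV)
    m=((hs[...,2]<95)&(hs[...,1]>95)&((hs[...,0]<14)|(hs[...,0]>172))).astype(np.uint8)
    k,l,st,ce=cv2.connectedComponentsWithStats(m,connectivity=8);out=[]
    for i in range(1,k):
        if st[i,4]>15:
            p=np.argwhere(l==i)[:,::-1]+[x0,y0];mu=p.mean(0);d=np.linalg.svd(p-mu,full_matrices=False)[2][0];s=(p-mu)@d
            out.append((int(st[i,4]),(mu+d*s.min()).round(1),(mu+d*s.max()).round(1)))
    return out
E
python3 - <<'E'
from h import *
o=r.get_obs();print(o["tcp_pos"],o["grip_width"],o["gripper_force"],o["contact_force"])
for n,b in(("scene",(200,60,500,300)),("top",(180,150,330,300)),("wrist",(150,0,480,400))):
    im=r.grab_frame(n);cv2.imwrite(f"pics/{n}8.png",im);np.save(f"{n}8.npy",r.camera_params(n));print(n,dark(im,b))
print("start",dark(cv2.imread("pics/scene0.png"),(300,100,450,200)))
E
```

```text
[0.52086295 0.23414741 0.1536436 ] 0.03950242268201823 25.418824553489685 [-0.25896357  0.11785894 -0.69347962]
scene [(405, array([477.6, 114.8]), array([484.3, 141.7])), (140, array([366.1, 118.1]), array([330.8, 121.6])), (97, array([348.8, 138.2]), array([374.8, 135.9])), (576, array([476.4, 168.4]), array([489.9, 214.5])), (106, array([227.4, 220.2]), array([202.5, 223.6])), (159, array([259.6, 231.8]), array([289.4, 249. ])), (37, array([433.2, 229.8]), array([422.3, 227.6]))]
top [(18, array([214.8, 266.1]), array([211., 256.]))]
wrist [(903, array([196.4, 223. ]), array([220.3, 288.5])), (655, array([318.2, 309.7]), array([319.1, 342.2]))]
start [(102, array([348.9, 138. ]), array([376.1, 135.9])), (101, array([330. , 156.9]), array([356.1, 156.1]))]
```

```bash
cat >> h.py <<'E'
from scipy.spatial.transform import Rotation as Rn
def inplane(n,u,v,P=None,y=0.):
    o=r.get_obs();t=o["tcp_pos"];Rt=Rn.from_rotvec(o["orientation"]).as_matrix();c,d=ray(n,u,v,P)
    c=Rt.T@(c-t);d=Rt.T@d;return c+d*(y-c[1])/d[1]
E
python3 - <<'E'
from h import *
P=np.load("wrist8.npy",allow_pickle=True).item()
a,b=inplane("scene",366.1,118.1),inplane("scene",330.8,121.6);print(a.round(4),b.round(4),np.degrees(np.arctan2(b[2]-a[2],a[0]-b[0])))
im=cv2.imread("pics/scene8.png");c=cv2.resize(im[60:200,290:430],(600,600),interpolation=cv2.INTER_CUBIC)
# bristles straw mask in wrist
w=cv2.imread("pics/wrist8.png");hs=cv2.cvtColor(w,cv2.COLOR_BGR2HSV);m=((hs[...,0]>10)&(hs[...,0]<26)&(hs[...,1]>90)).astype(np.uint8)
k,l,st,ce=cv2.connectedComponentsWithStats(m)
for i in range(1,k):
    if st[i,4]>150:print(st[i])
E
```

```text
[-0.0285  0.     -0.0276] [-0.1282  0.      0.0165] 23.889198884921708
[ 36   0  56  15 447]
[437   0  28  27 265]
[ 523   22  117   93 1284]
[ 165  141   35   55 1221]
[  201   182   171    88 10557]
[191 223  37  67 882]
[ 540  224   86   73 2354]
[306 310  29  33 726]
[580 365  25  20 243]
```

Emit:
move_arm(rows=[0,2,-2,-2,1,5,-3,-8,2,9,-3,-18,3,12,-3,-28,4,15,-3,-38,4.3,15.9,-3,-46,4.3,15.9,-3,-46,4.3,15.9,-3,-46,4.3,15.9,-3,-46])

```text
clock: 17.05
tcp_pos: [0.6015, 0.092, 0.184]
orientation: [-2.718, -1.575, 0.0]
contact_force: [-0.7, 0.8, -1.2]
grip_width: 0.0398
gripper_force: 25.4
```

```bash
python3 - <<'E'
from h import *
o=r.get_obs();t=o["tcp_pos"];Rt=Rn.from_rotvec(o["orientation"]).as_matrix();print(t,o["joints"],np.degrees(np.arctan2(Rt[1,0],Rt[0,0])))
S=np.array([.5045,-.079,.012]);print("stand in tool",Rt.T@(S-t))
im=r.grab_frame("scene");cv2.imwrite("pics/scene9.png",im);print(dark(im,(230,60,430,230)))
im=r.grab_frame("wrist");cv2.imwrite("pics/wrist9.png",im);print(dark(im,(200,0,440,400)))
E
```

```text
[0.60151836 0.09201281 0.18395039] [ 0.14154416  0.44793573 -0.52437067  1.72215822  0.25392053  1.03981178
 -0.98984611] 60.19942516863387
stand in tool [-0.19661371  0.00085592  0.17195115]
[(32, array([356.3, 135.5]), array([348.7, 139.5])), (295, array([354.5, 152. ]), array([307., 176.])), (21, array([429.7, 225.8]), array([421.9, 228.9]))]
[(206, array([401.1,  17.8]), array([397.3,  49.9])), (763, array([322.4, 308.7]), array([317.6, 341.4])), (289, array([347. , 309.5]), array([348.8, 337.9]))]
```

```bash
python3 - <<'E'
from h import *
a,b=inplane("scene",354.5,152),inplane("scene",307,176);print(a.round(4),b.round(4),np.degrees(np.arctan2(b[2]-a[2],a[0]-b[0])))
E
```

```text
[-0.0236  0.     -0.0283] [-0.1259  0.      0.0152] 23.013937514759114
```

Emit:
move_arm(rows=[0,0,4,0,0,0,9,0,0,0,12,0,0,0,13.5,0,0,0,14,0,0,0,14,0])

```text
clock: 17.9
tcp_pos: [0.6027, 0.0913, 0.0449]
orientation: [2.718, 1.575, 0.002]
contact_force: [0.7, -1.0, 0.2]
grip_width: 0.0393
gripper_force: 25.4
```

```bash
python3 - <<'E'
from h import *
o=r.get_obs();t=o["tcp_pos"];Rt=Rn.from_rotvec(o["orientation"]).as_matrix();print(t,o["contact_force"])
im=r.grab_frame("scene");cv2.imwrite("pics/scene10.png",im);d=dark(im,(230,60,430,260));print(d)
for n,a,b in d:
    if n>100:
        a,b=inplane("scene",*a),inplane("scene",*b);print(a.round(4),b.round(4))
print(Rt.T@(np.array([.5045,-.079,.012])-t))
E
```

```text
[0.60269559 0.0912647  0.04486988] [ 0.69658028 -1.03755719  0.2135971 ]
[(243, array([350.4, 199.8]), array([307.9, 220.8])), (31, array([429.9, 225.1]), array([422.8, 231. ])), (224, array([260.8, 239.8]), array([296.8, 240.5]))]
[-0.0243  0.     -0.0287] [-0.1272  0.      0.0152]
[-0.2427  0.      0.0496] [-0.1568  0.      0.0793]
[-0.19658168 -0.00060888  0.03268246]
```

Emit:
move_arm(rows=[-1,0,0.2,0,-2,0,0.3,0,-2.5,0,0.3,0,-2.8,0,0.3,0,-3.1,0,0.2,0,-3.1,0,0.2,0])

```text
clock: 18.7
tcp_pos: [0.5953, 0.0768, 0.0485]
orientation: [-2.71, -1.579, -0.041]
contact_force: [8.9, 24.2, 12.4]
grip_width: 0.0397
gripper_force: 30.6
```

Emit:
move_arm(rows=[1.8,0,-0.3,0,1.8,0,-1,0,1.8,0,-1,0])

```text
clock: 19.08
tcp_pos: [0.595, 0.0778, 0.052]
orientation: [2.718, 1.573, -0.002]
contact_force: [0.3, 0.4, -0.5]
grip_width: 0.0394
gripper_force: 27.2
```

```bash
python3 - <<'E'
from h import *
o=r.get_obs();t=o["tcp_pos"];Rt=Rn.from_rotvec(o["orientation"]).as_matrix();print(t,o["contact_force"])
im=r.grab_frame("scene");cv2.imwrite("pics/scene11.png",im);d=dark(im,(230,60,430,260));print(d)
for n,a,b in d:
    if n>100:
        a,b=inplane("scene",*a),inplane("scene",*b);print(a.round(4),b.round(4),np.degrees(np.arctan2(b[2]-a[2],a[0]-b[0])))
print(Rt.T@(np.array([.5045,-.079,.012])-t))
a=im[140:290,240:390];q=r.grab_frame("top")
v=np.hstack([cv2.resize(a,(400,400),interpolation=cv2.INTER_CUBIC),cv2.resize(q[170:270,280:380],(400,400),interpolation=cv2.INTER_CUBIC)])
cv2.imwrite("pics/c11.png",v)
E
```

```text
[0.5950471  0.07780591 0.05203031] [ 0.27496415  0.38436654 -0.484542  ]
[(253, array([344.4, 198.8]), array([301.9, 219.8])), (282, array([298.6, 235.4]), array([261.9, 240.5])), (30, array([430.1, 225.8]), array([422.4, 230.7]))]
[-0.0236  0.     -0.0289] [-0.1256  0.      0.0151] 23.340934772394146
[-0.1354  0.      0.069 ] [-0.2244  0.      0.061 ] -5.125737642722846
[-0.18100142 -0.00037233  0.04034405]
```

View pics/c11.png

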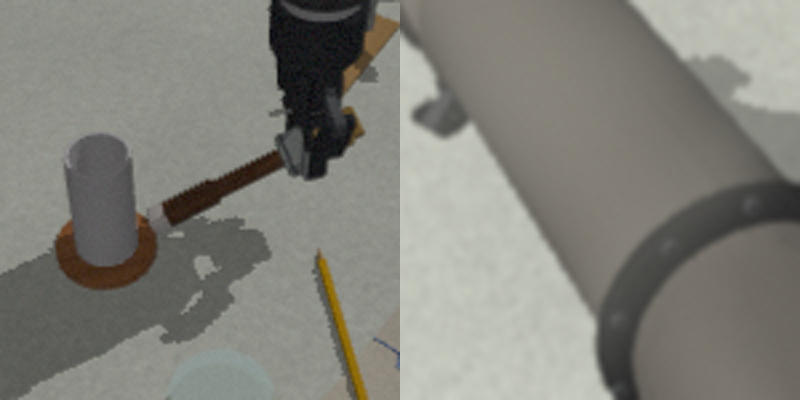

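The scene view shows the tube seated on the stand, with the held brush's white butt about 1 cm from the tube and above the foot edge.

Emit:
move_arm(rows=[0,0,0.4,0,0,0,0.8,0,-0.4,0,0.9,0,-0.8,0,0.9,0,-1.1,0,0.9,0,-1.1,0,0.9,0])

```text
clock: 19.92
tcp_pos: [0.595, 0.0783, 0.0463]
orientation: [-2.712, -1.578, -0.024]
contact_force: [5.2, 15.5, 7.7]
grip_width: 0.0397
gripper_force: 29.4
```

Emit:
move_arm(rows=[0.6,0,-0.5,0,0.4,0,-1.1,0,0.15,0,-1.65,0,-0.3,0,-2.4,0,-0.8,0,-3.1,0,-0.8,0,-3.1,0])

```text
clock: 20.68
tcp_pos: [0.5869, 0.0629, 0.075]
orientation: [2.718, 1.574, 0.003]
contact_force: [0.9, 2.3, 0.0]
grip_width: 0.0397
gripper_force: 23.9
```

```bash
cat > look.py <<'E'
from h import *
import sys
o=r.get_obs();t=o["tcp_pos"];Rt=Rn.from_rotvec(o["orientation"]).as_matrix();print(t.round(4),o["contact_force"].round(1))
im=r.grab_frame("scene");cv2.imwrite(f"pics/scene{sys.argv[1]}.png",im);d=dark(im,(280,60,420,233))
for n,a,b in d:
    if n>60:
        print(n,a,b);a,b=inplane("scene",*a),inplane("scene",*b);print(a.round(4),b.round(4),np.degrees(np.arctan2(b[2]-a[2],a[0]-b[0])))
print("foot in tool",Rt.T@(np.array([.5045,-.079,.012])-t))
# tube rim check: aluminium blob is grey; report bright-free extents by comparing with earlier scene picture
E
python3 look.py 12
```

```text
[0.5869 0.0629 0.075 ] [0.9 2.3 0. ]
264 [338.5 193.9] [296.9 218.2]
[-0.0219  0.     -0.0257] [-0.1206  0.      0.0283] 28.67099589796603
foot in tool [-0.16412551 -0.00101348  0.06278583]
```

Emit:
move_arm(rows=[-0.5,0,-0.3,0,-0.9,0,-0.8,0,-1.3,0,-1.3,0,-1.8,0,-1.7,0,-2.3,0,-2.1,0,-2.3,0,-2.1,0])

```text
clock: 21.48
tcp_pos: [0.5755, 0.0438, 0.0956]
orientation: [2.718, 1.576, 0.003]
contact_force: [2.4, 3.4, 1.5]
grip_width: 0.0398
gripper_force: 24.6
```

```bash
python3 look.py 13
```

```text
[0.5755 0.0438 0.0956] [2.4 3.4 1.5]
239 [331.1 190.3] [296.1 220.2]
[-0.0173  0.     -0.0201] [-0.1004  0.      0.0557] 42.3505712390588
foot in tool [-0.14196653 -0.00066456  0.08338671]
```

Emit:
move_arm(rows=[-0.6,0,-0.5,0,-1.2,0,-1,0,-1.8,0,-1.4,0,-2.4,0,-1.8,0,-3,0,-2.2,0,-3,0,-2.2,0])

```text
clock: 22.28
tcp_pos: [0.5592, 0.016, 0.1171]
orientation: [2.719, 1.573, -0.002]
contact_force: [0.7, 1.7, -0.6]
grip_width: 0.0395
gripper_force: 24.7
```

```bash
python3 look.py 14
```

```text
[0.5592 0.016  0.1171] [ 0.7  1.7 -0.6]
107 [348.8 138. ] [377.1 135.7]
[ 0.0479  0.     -0.134 ] [ 0.1087  0.     -0.1289] 175.2398625472182
208 [320.2 185.8] [295.7 221.1]
[-0.0105  0.     -0.0179] [-0.0692  0.      0.0807] 59.22382631849685
foot in tool [-1.09501747e-01 -1.07098336e-04  1.05196607e-01]
```

Emit:
move_arm(rows=[-0.7,0,-0.4,0,-1.4,0,-0.8,0,-2.1,0,-1.1,0,-2.8,0,-1.4,0,-3.5,0,-1.6,0,-4.1,0,-1.7,0,-4.1,0,-1.7,0])

```text
clock: 23.2
tcp_pos: [0.54, -0.018, 0.1345]
orientation: [2.718, 1.575, 0.003]
contact_force: [2.0, 4.6, -0.1]
grip_width: 0.0397
gripper_force: 23.8
```

```bash
python3 look.py 15
```

```text
[ 0.54   -0.018   0.1345] [ 2.   4.6 -0.1]
96 [349.1 138. ] [377.1 136. ]
[ 0.088   0.     -0.1162] [ 0.1482  0.     -0.1103] 174.40219009035408
157 [305.1 187.7] [294.2 221.1]
[-0.0052  0.     -0.0029] [-0.034   0.      0.0966] 73.87986145918475
foot in tool [-0.07081424 -0.00062227  0.12238805]
```

Emit:
move_arm(rows=[-0.6,0,-0.1,0,-1.2,0,-0.2,0,-1.3,0,-0.2,0,-1.3,0,-0.2,0,0,0,-0.4,0,0.8,0,-0.4,0,0.8,0,-0.4,0])

```text
clock: 24.12
tcp_pos: [0.5431, -0.0109, 0.1376]
orientation: [-2.717, -1.577, 0.002]
contact_force: [0.1, 0.4, -0.0]
grip_width: 0.0395
gripper_force: 21.6
```

Emit:
move_arm(rows=[0,0,-3,0,0,0,-7,0,0,0,-11,0,0,0,-13,0,0,0,-13,0,0,0,-13,0])

```text
clock: 24.88
tcp_pos: [0.5424, -0.0119, 0.2667]
orientation: [-2.718, -1.575, 0.003]
contact_force: [0.3, 0.4, -2.0]
grip_width: 0.0396
gripper_force: 21.6
```

```bash
python3 look.py 16; python3 - <<'E'
from h import *
f=r.grab_frame("wrist");cv2.imwrite("pics/wrist16.png",f);np.save("w16.npy",r.camera_params("wrist"));cv2.imwrite("pics/top16.png",r.grab_frame("top"))
print(dark(cv2.imread("pics/scene16.png"),(240,80,360,250)),dark(f,(150,0,500,400)))
# white butt in scene
im=cv2.imread("pics/scene16.png")
for v in range(160,205,3):
    print(v,cv2.cvtColor(im,cv2.COLOR_BGR2GRAY)[v,278:318:2].tolist())
E
```

```text
[ 0.5424 -0.0119  0.2667] [ 0.3  0.4 -2. ]
106 [348.9 138.2] [377.1 136. ]
[0.0814 0.     0.0166] [0.1421 0.     0.022 ] 175.00279549562853
194 [308.2 140.6] [299.5 177.1]
[-0.0021  0.      0.0075] [-0.0224  0.      0.0973] 77.26807304993773
foot in tool [-0.07671814  0.00090078  0.25476476]
[(51, array([359.2, 137.1]), array([348.8, 138.3])), (194, array([308.2, 140.6]), array([299.5, 177.1])), (148, array([259.3, 233.9]), array([291.4, 248.2]))] [(16, array([332.4, 187.4]), array([346.4, 197.5])), (88, array([306. , 220.6]), array([332.6, 215.7]))]
160 [135, 135, 135, 131, 136, 136, 136, 136, 136, 135, 127, 31, 35, 36, 42, 53, 139, 136, 138, 134]
163 [137, 137, 137, 137, 135, 137, 136, 133, 134, 136, 96, 25, 32, 31, 30, 82, 137, 137, 137, 135]
166 [137, 141, 138, 136, 136, 133, 137, 138, 135, 140, 32, 32, 30, 29, 30, 138, 134, 138, 137, 134]
169 [136, 139, 140, 137, 137, 138, 137, 138, 137, 123, 29, 34, 28, 27, 66, 138, 135, 135, 139, 136]
172 [141, 139, 137, 138, 132, 136, 139, 138, 138, 54, 29, 23, 27, 27, 101, 140, 138, 135, 138, 136]
175 [139, 140, 137, 135, 136, 138, 137, 137,
[... 270 characters left out ...]
, 139, 139, 135, 136, 138, 138, 134, 136, 111, 113, 118, 132, 134, 137, 136, 134, 132, 134]
187 [139, 141, 139, 136, 137, 138, 136, 137, 138, 136, 138, 135, 133, 133, 134, 134, 135, 131, 137, 136]
190 [101, 120, 134, 137, 135, 134, 138, 139, 133, 133, 133, 135, 136, 134, 134, 131, 133, 138, 135, 134]
193 [88, 86, 88, 84, 133, 141, 138, 135, 130, 131, 135, 135, 139, 129, 133, 132, 133, 138, 133, 132]
196 [88, 83, 82, 87, 76, 106, 135, 136, 138, 133, 135, 131, 133, 135, 133, 131, 134, 139, 138, 134]
199 [89, 86, 84, 83, 83, 99, 137, 134, 132, 132, 131, 132, 131, 133, 134, 135, 134, 135, 136, 133]
202 [90, 88, 87, 85, 84, 89, 137, 131, 130, 135, 134, 135, 136, 134, 135, 131, 133, 133, 134, 132]
```

Emit:
move_arm(rows=[-2,0.1,0,0,-4,0.1,0,0,-5.7,0.1,0,0,-5.7,0.1,0,0,-5.7,0.1,0,0,-5.7,0.1,0,0])

```text
clock: 25.78
tcp_pos: [0.5162, -0.0605, 0.2681]
orientation: [-2.717, -1.577, -0.001]
contact_force: [0.4, 0.3, -0.4]
grip_width: 0.0393
gripper_force: 21.6
```

```bash
python3 look.py 17; python3 - <<'E'
from h import *
im=cv2.imread("pics/scene17.png");g=cv2.cvtColor(im,cv2.COLOR_BGR2GRAY)
for v in range(186,232,3): print(v,g[v,256:304:2].tolist())
for z in(.122,):print("tube rim centre px",proj("scene",(.5045,-.079,z)))
for q in((.028,0),(-.028,0),(0,.028),(0,-.028)):print(proj("scene",(.5045+q[0],-.079+q[1],.122)))
E
```

```text
[ 0.5162 -0.0605  0.2681] [ 0.4  0.3 -0.4]
103 [348.9 138. ] [377.1 135.8]
[0.1361 0.     0.0169] [0.1967 0.     0.0224] 174.8429126317769
foot in tool [-0.02203208 -0.00100861  0.25604014]
186 [139, 143, 139, 138, 136, 136, 139, 108, 93, 91, 91, 124, 140, 140, 141, 140, 134, 136, 140, 137, 138, 137, 139, 136]
189 [141, 137, 136, 139, 137, 140, 141, 135, 114, 113, 130, 134, 134, 139, 136, 139, 144, 138, 133, 136, 134, 134, 137, 134]
192 [140, 138, 142, 139, 139, 134, 120, 88, 86, 86, 87, 88, 89, 86, 109, 140, 135, 135, 133, 133, 131, 133, 132, 135]
195 [137, 138, 136, 141, 134, 95, 90, 82, 86, 88, 88, 86, 89, 84, 82, 105, 139, 133, 137, 136, 132, 134, 132, 134]
198 [138, 143, 142, 142, 122, 98, 91, 84, 84, 87, 88, 88, 87, 87, 83, 93, 134, 136, 134, 138, 132, 134, 133, 132]
201 [138, 136, 141, 134, 89, 99, 81, 81, 86, 87, 89, 89, 88, 85, 90, 127, 107, 132, 133, 130, 132, 133, 133, 137]
204 [139, 136, 136, 134, 79, 116, 116, 89, 87, 89, 91, 92, 100, 133, 94, 94, 106, 134, 133, 133, 134, 131, 132, 129]
207 [135, 139, 139, 141, 79, 83, 87, 86, 87, 89, 88, 89, 85, 90, 90, 94, 104, 136, 13
[... 370 characters left out ...]
19 [137, 142, 138, 138, 137, 79, 83, 87, 86, 88, 89, 89, 87, 88, 90, 91, 99, 106, 130, 137, 137, 135, 134, 135]
222 [139, 136, 137, 138, 138, 89, 83, 88, 84, 90, 91, 87, 89, 87, 90, 94, 96, 91, 80, 87, 131, 132, 132, 134]
225 [137, 136, 140, 131, 73, 70, 85, 90, 89, 88, 91, 89, 86, 85, 89, 93, 98, 94, 78, 77, 84, 137, 136, 134]
228 [142, 137, 129, 52, 55, 58, 79, 88, 91, 88, 89, 91, 90, 86, 87, 93, 95, 94, 74, 74, 71, 102, 133, 128]
231 [132, 136, 80, 48, 49, 53, 80, 85, 85, 90, 89, 91, 88, 85, 87, 90, 92, 96, 70, 72, 75, 84, 134, 136]
tube rim centre px [275.66110975 197.99084088]
[284.16133065 204.60184415]
[267.45310331 191.6071059 ]
[285.49815504 191.7232398 ]
[265.47203239 204.48273659]
```

```bash
python3 - <<'E'
from h import *
print(inplane("scene",274.5,187),inplane("scene",274.5,184))
im=cv2.imread("pics/scene17.png");g=cv2.cvtColor(im,cv2.COLOR_BGR2GRAY)
for v in range(150,192,4): print(v,g[v,266:296:2].tolist())
E
```

```text
[-0.02178251  0.          0.11278895] [-0.02109013  0.          0.10445357]
150 [136, 134, 134, 135, 134, 96, 32, 24, 32, 116, 134, 134, 134, 133, 137]
154 [135, 133, 135, 135, 132, 30, 36, 27, 43, 135, 137, 137, 136, 138, 135]
158 [138, 134, 136, 133, 75, 30, 38, 29, 85, 131, 135, 137, 137, 132, 136]
162 [134, 135, 138, 125, 30, 33, 29, 34, 133, 138, 135, 136, 135, 134, 133]
166 [136, 137, 136, 51, 30, 29, 33, 31, 115, 137, 137, 133, 136, 138, 136]
170 [133, 138, 135, 27, 33, 31, 30, 41, 141, 135, 135, 139, 138, 137, 137]
174 [136, 137, 120, 27, 37, 30, 29, 86, 137, 137, 136, 140, 138, 136, 137]
178 [136, 139, 51, 32, 36, 25, 27, 137, 140, 138, 137, 136, 137, 138, 137]
182 [138, 128, 80, 46, 28, 29, 66, 139, 136, 139, 138, 138, 140, 139, 136]
186 [136, 139, 108, 93, 91, 91, 124, 140, 140, 141, 140, 134, 136, 140, 137]
190 [138, 139, 133, 123, 107, 99, 99, 118, 130, 139, 134, 138, 138, 139, 137]
```

Emit:
move_arm(rows=[-0.6,0,1,0,-0.6,0,2.2,0,-0.6,0,3.2,0,-0.6,0,4,0,-0.6,0,5,0,-0.6,0,5,0])

```text
clock: 26.58
tcp_pos: [0.5124, -0.0665, 0.2171]
orientation: [-2.717, -1.575, 0.002]
contact_force: [-0.5, 0.2, -0.2]
grip_width: 0.0396
gripper_force: 21.6
```

```bash
python3 - <<'E'
from h import *
o=r.get_obs();print(o["contact_force"])
im=r.grab_frame("scene");cv2.imwrite("pics/scene18.png",im);g=cv2.cvtColor(im,cv2.COLOR_BGR2GRAY)
for v in range(174,216,3): print(v,g[v,258:296:2].tolist())
E
```

```text
[-0.49194256  0.2252879  -0.1622095 ]
174 [133, 142, 139, 140, 138, 138, 140, 137, 53, 31, 31, 39, 137, 141, 136, 143, 139, 138, 142]
177 [138, 142, 141, 140, 140, 145, 144, 133, 34, 37, 38, 66, 144, 142, 139, 140, 138, 139, 142]
180 [141, 140, 138, 143, 140, 138, 141, 28, 27, 35, 28, 102, 140, 139, 139, 136, 141, 137, 138]
183 [137, 143, 141, 141, 140, 143, 132, 32, 27, 34, 36, 100, 143, 140, 143, 137, 142, 142, 142]
186 [139, 141, 140, 136, 140, 142, 102, 29, 28, 28, 31, 105, 141, 140, 140, 139, 139, 141, 140]
189 [136, 138, 140, 141, 143, 143, 51, 26, 28, 34, 36, 138, 138, 141, 138, 141, 138, 135, 137]
192 [141, 142, 142, 137, 135, 119, 30, 28, 29, 27, 47, 87, 84, 111, 138, 138, 136, 133, 138]
195 [137, 140, 143, 135, 95, 87, 30, 33, 30, 25, 61, 86, 82, 85, 109, 138, 135, 137, 138]
198 [145, 143, 142, 85, 99, 78, 29, 26, 32, 30, 88, 86, 88, 84, 93, 136, 141, 138, 137]
201 [138, 138, 136, 92, 98, 78, 83, 45, 50, 80, 88, 88, 85, 94, 131, 109, 136, 134, 133]
204 [142, 139, 138, 78, 88, 91, 101, 98, 92, 91, 92, 100, 132, 93, 96, 105, 136, 138, 132]
207 [139, 142, 143, 79, 82, 85, 89, 87, 87, 92, 89, 87, 89, 92, 94, 104, 136, 135, 136]
210 [141, 143, 141, 105, 84, 87, 86, 90, 86, 89, 89, 85, 89, 91, 95, 104, 140, 134, 137]
213 [141, 142, 139, 129, 80, 86, 90, 87, 90, 90, 89, 86, 92, 90, 94, 101, 136, 132, 136]
```

Emit:
move_arm(rows=[0,0,1,0,0,0,2,0,0,0,3,0,0,0,4,0,0,0,5,0,0,0,5.6,0,0,0,6,0,0,0,6,0])

```text
clock: 27.62
tcp_pos: [0.5128, -0.0666, 0.1578]
orientation: [-2.718, -1.575, 0.0]
contact_force: [-0.2, -1.4, -0.3]
grip_width: 0.0395
gripper_force: 21.6
```

Emit:
move_arm(rows=[0,0,0.2,0,0,0,0.4,0,0,0,0.6,0,0,0,0.8,0,0,0,0.8,0])

```text
clock: 28.25
tcp_pos: [0.513, -0.0666, 0.15]
orientation: [2.718, 1.575, 0.0]
contact_force: [-0.1, -0.5, 0.1]
grip_width: 0.0395
gripper_force: 21.7
```

Emit:
move_arm(rows=[0,0,0.2,0,0,0,0.4,0,0,0,0.6,0,0,0,0.8,0,0,0,0.8,0])

```text
clock: 28.88
tcp_pos: [0.5178, -0.0638, 0.1465]
orientation: [2.714, 1.576, 0.015]
contact_force: [0.1, 6.2, 26.5]
grip_width: 0.0394
gripper_force: 33.1
```

Emit:
move_arm(rows=[0,0,-0.4,0,0,0,-0.4,0])

```text
clock: 29.12
tcp_pos: [0.5146, -0.0662, 0.1474]
orientation: [2.717, 1.575, 0.005]
contact_force: [0.4, 1.6, 9.1]
grip_width: 0.0394
gripper_force: 29.1
```

Emit:
move_arm(rows=[0,0,0,0,0,0,0,0,0,0,0,0,0,0,0,0,0,0,-1,0,0,0,-4,0,0,0,-9,0,0,0,-13,0,0,0,-16,0,0,0,-16,0], fingers=1)

```text
clock: 30.38
tcp_pos: [0.5144, -0.0664, 0.3092]
orientation: [2.715, 1.574, 0.007]
contact_force: [0.9, 0.0, -0.1]
grip_width: 0.0853
gripper_force: 0.0
```

```bash
python3 - <<'E'
from h import *
o=r.get_obs();print(o["clock"],o["tcp_pos"],o["contact_force"])
im=r.grab_frame("scene");cv2.imwrite("pics/scene20.png",im);P=r.camera_params("wrist");w=r.grab_frame("wrist");cv2.imwrite("pics/wrist20.png",w)
print(dark(im,(230,60,420,233)))
hs=cv2.cvtColor(im,cv2.COLOR_BGR2HSV);m=((hs[...,0]>10)&(hs[...,0]<26)&(hs[...,1]>90)).astype(np.uint8)
k,l,st,ce=cv2.connectedComponentsWithStats(m[60:230,230:340])
for i in range(1,k):
    if st[i,4]>30:print("straw",st[i]+[230,60,0,0,0],ce[i]+[230,60])
g=cv2.cvtColor(im,cv2.COLOR_BGR2GRAY)
for v in range(186,216,4): print(v,g[v,256:296:2].tolist())
for z in(.184,.242):print("upright px",z,proj("scene",(.5045,-.079,z)))
E
```

```text
30.375 [ 0.51441924 -0.06639648  0.30923677] [ 0.90435419  0.04589795 -0.06262395]
[(102, array([348., 138.]), array([377.1, 135.8])), (84, array([287.5, 183.1]), array([278.6, 203.7])), (19, array([261.4, 229.5]), array([267.2, 230.4]))]
straw [290 148  13  26 234] [295.98290598 160.60683761]
straw [278 183  12  20  74] [283.47297297 192.58108108]
straw [291 220   7  10  54] [293.48148148 225.37037037]
186 [137, 138, 141, 135, 135, 136, 136, 134, 136, 138, 137, 138, 139, 122, 27, 27, 33, 61, 103, 111]
190 [137, 134, 136, 137, 136, 139, 140, 131, 124, 107, 97, 99, 114, 24, 30, 35, 46, 137, 138, 134]
194 [136, 136, 137, 139, 133, 109, 91, 83, 86, 86, 84, 88, 41, 33, 33, 30, 140, 136, 134, 137]
198 [139, 140, 139, 138, 95, 98, 90, 83, 84, 87, 85, 62, 30, 30, 30, 81, 133, 135, 134, 134]
202 [134, 141, 136, 132, 86, 92, 80, 82, 84, 88, 28, 34, 33, 32, 100, 113, 107, 135, 133, 127]
206 [141, 138, 140, 136, 76, 83, 85, 90, 90, 89, 88, 90, 82, 85, 88, 91, 102, 133, 134, 134]
210 [137, 138, 140, 138, 101, 79, 82, 83, 88, 87, 88, 87, 86, 87, 87, 90, 98, 137, 134, 133]
214 [138, 138, 136, 140, 128, 82, 83, 86, 91, 86, 88, 87, 85, 88, 89, 94, 98, 131, 127, 134]
upright px 0.184 [273.24362613 176.33379853]
upright px 0.242 [270.71912474 153.7180368 ]
```

```bash
python3 - <<'E'
from h import *
t=inplane("scene",298.5,149.5);f=inplane("scene",291,173);h=inplane("scene",278.6,203.7);print(t,f,h)
for a,b in((t,h),(t,f)):print("tilt",np.degrees(np.arctan2(abs(a[0]-b[0]),b[2]-a[2])))
o=r.get_obs();Rt=Rn.from_rotvec(o["orientation"]).as_matrix();print("foot",Rt.T@(np.array([.5045,-.079,.012])-o["tcp_pos"]))
A=cv2.imread("pics/scene4.png",0).astype(np.float32);B=cv2.imread("pics/scene20.png",0).astype(np.float32)
def sh(x0,y0,x1,y1):return cv2.phaseCorrelate(A[y0:y1,x0:x1],B[y0:y1,x0:x1],cv2.createHanningWindow((x1-x0,y1-y0),cv2.CV_32F))
print("tube lower rim edge",sh(258,200,294,228),"jar",sh(300,265,350,335))
for v in (200,203,204,205,206,207):print(v,A[v,262:292:2].astype(int).tolist(),B[v,262:292:2].astype(int).tolist())
T=r.grab_frame("top");cv2.imwrite("pics/top20.png",T)
C=cv2.imread("pics/top0.png",0).astype(np.float32);D=cv2.cvtColor(T,cv2.COLOR_BGR2GRAY).astype(np.float32)
for n,(x0,y0,x1,y1) in dict(pencil=(305,125,360,185),jar=(365,125,410,170),lid=(365,262,403,300),heart=(255,125,300,168),round=(190,195,228,275)).items():
    print(n,cv2.phaseCorrelate(C[y0:y1,x0:x1],D[y0:y1,x0:x1]))
E
```

```text
[0.03993652 0.         0.06367131] [0.02204035 0.         0.12031855] [-0.00987466  0.          0.20190577]
tilt 19.816035940625337
tilt 17.532528030000634
foot [-0.01476457 -0.00104115  0.29409918]
tube lower rim edge ((-0.33326451594912854, 0.6863278857735136), 0.664375572292893) jar ((0.05709537218286087, 0.04215510898608699), 0.9524461878670587)
200 [138, 130, 103, 95, 80, 85, 88, 87, 87, 91, 89, 86, 98, 132, 136] [128, 88, 95, 79, 80, 86, 85, 78, 35, 26, 29, 39, 123, 106, 134]
203 [144, 93, 125, 100, 81, 85, 88, 90, 89, 90, 92, 116, 105, 99, 135] [134, 78, 86, 77, 83, 85, 83, 31, 32, 24, 72, 127, 91, 106, 133]
204 [144, 102, 98, 129, 88, 87, 90, 91, 91, 95, 119, 119, 93, 97, 133] [131, 78, 86, 81, 79, 86, 76, 26, 39, 50, 129, 93, 95, 103, 134]
205 [141, 102, 81, 111, 119, 102, 97, 99, 104, 122, 125, 91, 93, 98, 136] [134, 74, 79, 90, 84, 84, 63, 52, 68, 87, 108, 88, 93, 102, 135]
206 [141, 112, 82, 85, 104, 122, 130, 129, 127, 107, 87, 90, 93, 97, 128] [135, 75, 82, 84, 89, 90, 89, 87, 89, 81, 85, 87, 91, 102, 132]
207 [138, 116, 79, 84, 86, 84, 90, 89, 88, 85, 89, 91, 93, 97, 131] [138, 75, 80, 84, 85, 84, 84, 90, 86, 83, 88, 89, 92, 100, 131]
pencil ((0.11009643600110408, 0.8254629055733602), 0.4114915294117398)
jar ((-0.2194906211118699, -20.312550349223862), 0.2281232734962746)
lid ((2.355515873169029, -0.1640232937432593), -0.14671286940574646)
heart ((0.4809110891027615, 0.4879552385460819), 0.9860908651940616)
round ((0.01658697693091682, 0.029692267891796575), 0.988007419705391)
```

```bash
python3 - <<'E'
from h import *
def edge(row,u0,u1,lev,rev=False):
    x=np.arange(u0,u1);y=row[u0:u1].astype(float)
    if rev:x=x[::-1];y=y[::-1]
    for i in range(len(x)-1):
        if y[i]>lev>=y[i+1]:return x[i]+(x[i+1]-x[i])*(y[i]-lev)/(y[i]-y[i+1])
    return np.nan
for n in("3","4","7","9","10","11","13","15","16","17","20"):
    try:g=cv2.imread(f"pics/{'s' if n in('3','7') else 'scene'}{n}.png",0)
    except: continue
    L=[edge(g[v],255,275,118) for v in range(205,222,4)];Rr=[edge(g[v],280,300,118,True) for v in range(205,222,4)]
    # top rim (far edge), column 268..276, going down from bright to dark ; base: near bottom tube->foot
    top=[edge(g[:,u],180,200,122) for u in(267,270,273,276)]
    print(n,np.round(L,1),np.round(Rr,1),np.round(top,1))
# predicted silhouette for upright seated tube
S=np.array([.5045,-.079])
a=np.linspace(0,2*np.pi,73)
rim=np.array([proj("scene",(S[0]+.028*np.cos(x),S[1]+.028*np.sin(x),.122)) for x in a]);print("pred rim u",rim[:,0].min(),rim[:,0].max(),"v",rim[:,1].min(),rim[:,1].max())
E
```

```text
3 [262.6 263.3 264.3 267.1 266.4] [288.2 288.6 287.6 284.9 294.1] [  nan   nan 181.4   nan]
4 [263.5 264.2 264.7 265.3 266.2] [289.4 289.6 290.1 290.2 294.2] [193.5 191.2 190.  189.4]
7 [263.5 262.3   nan   nan   nan] [  nan   nan   nan   nan 297.5] [191.3 189.6 188.6 188.4]
9 [263.6 264.2 264.8 265.3 266.2] [289.6 290.2 290.  290.2 294.2] [193.5 191.3 190.1 189.5]
10 [263.7 264.3 265.  265.4 266.2] [289.2 289.7 290.1 290.2 294.1] [193.6 191.3 190.2 189.6]
11 [263.6 264.3 264.8 265.4 266.3] [289.5 290.1 290.4 290.5 297. ] [193.7 191.3 190.2 189.6]
13 [263.1 263.6 264.2 264.5 265.3] [288.9 289.4 289.6 289.8   nan] [193.  191.  190.  189.4]
15 [263.  263.5 264.2 264.5 265.3] [288.9 289.4 289.6   nan   nan] [191.2 189.5 188.5 188.5]
16 [262.9 263.5 264.2 264.4 265.3] [288.8 289.2 289.3 289.5 294.3] [192.5 190.5 189.5 189.2]
17 [262.9 263.4 264.2 264.4 265.3] [288.8 289.1 289.4 289.5 294.4] [192.5 190.6   nan 189.2]
20 [262.8 263.4 264.2 264.3 265.2] [288.9 289.2 289.5 289.8 294.4] [192.4 190.4 189.4 189.2]
pred rim u 262.5956923804679 288.6685373298617 v 189.1083987224031 207.32499540825245
```

```bash
python3 -c "
from h import *
print(r.hand_in())"
```

```text
the job is handed in; nothing more can be done
None
```

I handed the job in at about 31 s. By my measurements the tube is fully home on the plug and the flat brush stands in it bristles up, leaning about 19° (limit 28°). The round brush, jar and heart show no movement beyond about 1–2 mm. I did not get a clean reading on the pencil and lid, but the arm was never near the lid and passed only above the pencil. The judge gave no verdict.

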